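Start the slip pump from the switch boxes

TASK

Start the slip pump for the casting bench: first push the white half of the power rocker all the way down, then push the blue latch plunger fully in so that it stays in, and then press the green start button fully, keep it down for about a second and let it come up again. Do not press the red stop button, and do not press blue or green before their turn. Only press with the fingertips: leave the switch boxes standing where they are, never lift them, and do not disturb the pottery, jar and tools around them.

Things in the scene. Friction and masses are not known exactly. Their poses are not given: they have to be found in the camera images.
- power_box: grey switch box, 120 (its x) x 90 (its y) x 45 high, about 1 kg, standing loose on rubber feet; origin: centre of its underside, z up; level top face 45 above the bench. It carries the rocker: white half towards the box's +x, black half towards -x, pivot axis along the box's y above its centre, 63 above the bench.
- rocker (a joint): angle of the power rocker (rad): 0 = off, white half up; 0.44 = on, white half fully down on its stop. Starts at 0 to 0.04. Rocker paddle 90 long x 42 wide x 10 thick, pivoted in the middle; friction only (about 0.08 N m, so 2 to 5 N on the white half), it stays where it is left.
- rocker_white (a point): point on the top surface of the white half, 34 from the pivot axis (the half ends at 45); it moves with the rocker, from about 75 above the bench (off) to about 60 (on).
- latch_box: grey switch box, 120 (its x) x 90 (its y) x 45 high, about 1 kg, standing loose on rubber feet; origin: centre of its underside, z up; level top face 45 above the bench. It carries the blue latch plunger in a steel collar at its centre.
- latch (a joint): travel of the blue latch plunger (m), pushed straight down: 0 = out, 0.008 = fully in on its stop. Starts at 0 to 0.0008. Takes about 3.5 N of friction, no spring: it stays where it is left.
- latch_top (a point): centre of the flat top of the blue plunger, radius 20, 69 above the bench when out, 61 when in (collar of radius 28 reaches 55); moves with it.
- start_box: grey switch box, 120 (its x) x 90 (its y) x 45 high, about 1 kg, standing loose on rubber feet; origin: centre of its underside, z up; level top face 45 above the bench. It carries the green start button at its centre.
- start (a joint): travel of the green button (m), pressed straight down: 0 = up, 0.006 = fully down on its stop. Sprung: 1.5 N to begin, 5 N at the bottom; comes up when let go.
- start_top (a point): centre of the flat top of the green button, radius 18, on a black collar of radius 26, 12 high; about 67 above the bench when up; moves with it.
- stop_box: grey switch box, 120 (its x) x 90 (its y) x 45 high, about 1 kg, standing loose on rubber feet; origin: centre of its underside, z up; level top face 45 above the bench. It carries the red stop button at its centre, not to be pressed.
- stop (a joint): travel of the red button (m), 0 = up, 0.006 = down; sprung like the green one.
- stop_top (a point): centre of the flat top of the red button, radius 18, on a black collar of radius 26, 12 high; about 67 above the bench.
- small_mould: bystander, loose: small octagonal white plaster mould, 80 across, 70 high; origin: centre of its underside
- bisque_cup: bystander, loose: terracotta-coloured open cup, 72 across, 75 high; origin: centre of its underside
- white_mug: bystander, loose: white mug, 76 across, 85 high, handle on its +y side; origin: centre of its underside
- glaze_jar: bystander, loose: jar with an orange cap, 68 across, 90 high; origin: centre of its underside
- brush: bystander, loose: brush lying flat along its x axis, 200 long, 42 wide, 20 high, bristles towards +x; origin: at its mid-length, on its underside
- spatula: bystander, loose: spatula lying flat along its x axis, 280 long, 65 wide blade towards +x, 20 high; origin: at its mid-length, on its underside
There are look-alikes about, which are no part of the job. Leave any turquoise look-alike of the power_box alone.

How it is judged:
By the outcome, as a careful person would: the job done as asked, in the order asked, and still so for the second after the job is handed in, with the robot touching nothing.
It also fails if it takes over 48 s, if anything falls off the work surface, if the arm or the gripper's body presses on something with over 40 N, if the wrist force passes 120 N, or if a joint passes its speed limit or range.

ROBOT

A 7-joint arm with a two-finger parallel gripper is mounted at the origin on the work surface. World frame = base frame: x ahead of the robot, y to its left, z up, the work surface at z = 0. Lengths are in m, angles in rad, forces in N, time in s.
With the tool pointing down it reaches from about 0.425 to 0.875 m from the base axis. Payload 4.7 kg.
Tool frame: the origin (TCP) lies where the fingers leave the gripper's body, on its centre line; the fingertips stand 70 mm ahead of it and the grasp point (between the pads) lies 51 mm ahead of it; z points along the fingers, y is the line along which they close (so a half turn about z gives the same grasp; the last joint's range is limited). The gripper opens to 87 mm and grips with 3 to 60 N. Pads are 19 mm wide; open, the fingers measure 117 mm over their backs; the gripper's body (75 mm by 190 mm) begins 51 mm behind the grasp point.
Start: joints at [-1.274, 0.321, -0.07, 1.45, 0.023, 1.371, -0.057], TCP at [0.181, 0.624, 0.292] pointing down, gripper open.
Joint ranges: [-2.86, 2.86], [-0.3, 2.09], [-1.38, 1.24], [0.06, 2.45], [-1.56, 4.7], [0.09, 2.05], [-2.69, 2.69]. Speed limits (rad/s): [2.57, 2.57, 3.14, 3.14, 3.14, 3.14, 3.14].

INTERFACE

Orientations are given as a rotation vector (axis times angle).
In Python, from bench import get_state, get_image, get_calibration, close_job gives the robot as it stands.
- The arm moves only by the tool send_rows, never from a script. Its argument "rows" is a list of rows, each an object of numbers: "hand": the finger opening in mm, from 0 to 87; "x", "y", "z": the shift along the world's x, y, z in mm; "roll": the turn about the world's z in degrees. A call has 1 to 10 rows; each row shifts and turns the commanded pose from where the row before left it; what a row does not reach is not made up. A row lasts 1/10 s, in which the tool goes at most 50 mm and 8.59 degrees, less where a joint would pass 70% of its speed; a pose out of reach is approached as far as the arm can. A call is refused whole if a number of a shift passes 50 or a number of a turn 8.59, either way. A call with a gripper value outside its range is refused whole. The fingers move at their own pace and stop on an object; "force" is the grip in N (left out, the last holds). Time passes only in rows, so rows that do not move let the fingers close. It gives the time, the measured TCP pose, the force, the opening and the grip force at its end, in the units of the state.
- get_state(): the state, without advancing time (a new reading comes with each control period).
- get_image(name): name is "side" or "top"; returns the picture (480x640x3 uint8, blue, green, red); there is no depth.
- get_calibration(name): a dict with "mtx" (3x3 intrinsics, pixels), "world_from_camera" (4x4, takes a point from camera to world coordinates). Camera axes: x right, y down, z forward; pixel columns grow to the right and rows downward; lengths in m; the calibration is good to about 2 mm. A picture is of the moment at which its call begins. get_calibration takes no time and is no camera call.
- close_job(): hands the job in; it is judged then, once.
The state is a dict: "time": time; "joint_positions": joint angles; "qd": joint speeds; "joint_torque": joint torques, N m; "position": TCP position; "tool_rot": TCP orientation; "ft_force": force on the tool from outside, world axes, zero at the start; "torque": the same for the moment, N m; "grip_width": opening from 0.0 (shut) to 1.0 (fully open); "grip_force": force on a finger pad.
Only numpy, scipy, OpenCV 4.12 (cv2) and the standard library are available. Lean on these libraries where they do the work, as an engineer would, in place of code of your own. Each camera call takes 0.05 s, during which the arm holds its last target. There are 200 camera calls.

## Working session

There is one attempt and no reset: what is moved stays moved. The work goes in short steps, Python scripts to look and compute and a tool call to move; the robot and the scene stay as the last step left them, time stands still between calls to the robot, and variables do not carry over. Pictures are saved under pics/ and viewed, at most 10 in all, crops included, and the job is handed in when it is done.

Besides the shell and the picture viewer there is one more tool, called after ">>>" in YAML: its name, and indented under it one key for each argument. send_rows: Moves the arm, as the interface text tells. Its arguments: {"type":"object","properties":{"rows":{"type":"array","items":{"type":"object","properties":{"hand":{"type":"number"},"x":{"type":"number"},"y":{"type":"number"},"z":{"type":"number"},"roll":{"type":"number"}}}},"force":{"type":"number"}},"required":["rows"]}

```bash
mkdir -p pics; cat > h.py <<'E'
import numpy as np, cv2
from bench import get_state,get_image,get_calibration
def ray(name,u,v,z):
    c=get_calibration(name);K=np.array(c["mtx"]);T=np.array(c["world_from_camera"])
    d=T[:3,:3]@np.linalg.solve(K,[u,v,1]);o=T[:3,3]
    return o+d*(z-o[2])/d[2]
def proj(name,p):
    c=get_calibration(name);K=np.array(c["mtx"]);T=np.linalg.inv(np.array(c["world_from_camera"]))
    q=K@(T[:3,:3]@np.array(p)+T[:3,3]);return q[:2]/q[2]
E
python3 - <<'E'
from h import *
for n in("top","side"):
    cv2.imwrite(f"pics/{n}0.png",get_image(n)); print(n,np.round(get_calibration(n)["world_from_camera"],3).tolist(),np.round(get_calibration(n)["mtx"],1).tolist())
s=get_state();print(s["time"],s["position"],s["tool_rot"],s["ft_force"])
E
```

```text
top [[0.057, -0.975, 0.213, 0.276], [-0.998, -0.055, 0.013, 0.058], [-0.0, -0.214, -0.977, 1.195], [0.0, 0.0, 0.0, 1.0]] [[469.1, 0.0, 319.5], [0.0, 469.1, 245.6], [0.0, 0.0, 1.0]]
side [[0.823, -0.299, 0.483, 0.089], [-0.568, -0.416, 0.71, -0.559], [-0.011, -0.859, -0.512, 0.524], [0.0, 0.0, 0.0, 1.0]] [[435.9, 0.0, 324.4], [0.0, 435.9, 238.7], [0.0, 0.0, 1.0]]
0.1 [0.18135453 0.62380176 0.29124282] [-4.42741170e-01 -3.11011890e+00  2.75306123e-03] [-0.19293609 -0.03288294 -0.22509162]
```

View pics/top0.png

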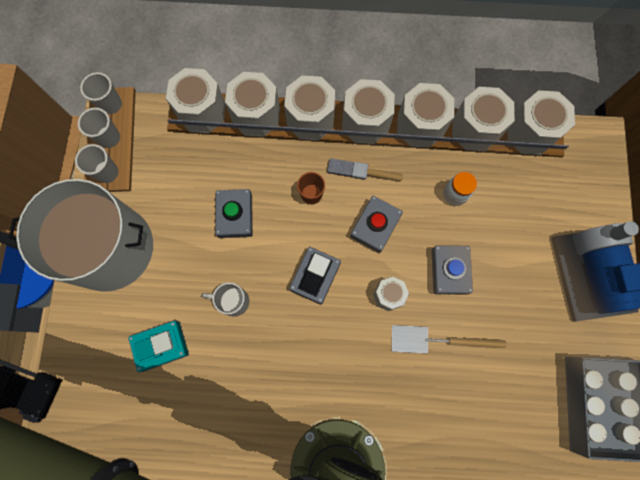

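View pics/side0.png

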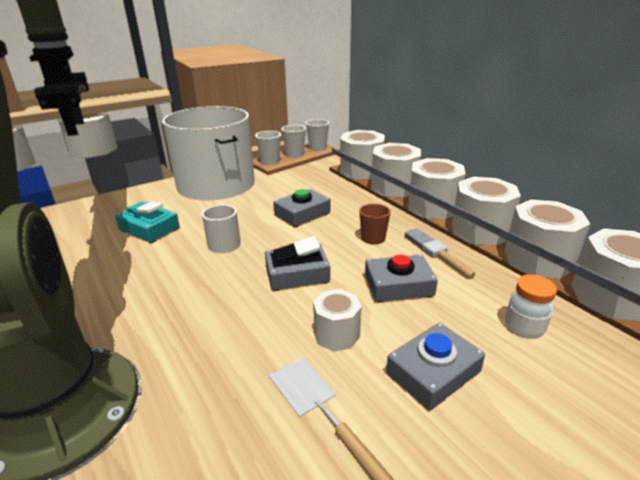

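Candidates: the grey box with a white and black rocker at top (317,270) is the power box, and the turquoise look-alike at (158,345) is to be left alone. Blue is at (455,268), green at (232,210), and red at (378,221) must not be pressed. White objects that could be mistaken for the white half are the mug (230,298) and the mould (391,293).

```bash
python3 - <<'E'
from h import *
I={n:cv2.imread(f"pics/{n}0.png") for n in("top","side")}
def blob(n,f,box):
    u0,v0,u1,v1=box;c=I[n][v0:v1,u0:u1].astype(int);m=f(c[...,0],c[...,1],c[...,2]).astype(np.uint8)
    k,l,s,ce=cv2.connectedComponentsWithStats(m);i=1+np.argmax(s[1:,4])
    pts=np.argwhere(l==i)[:,::-1]+[u0,v0]
    return ce[i]+[u0,v0],s[i,4],cv2.minAreaRect(pts.astype(np.float32))
G=lambda b,g,r:(g>b+40)&(g>r+40)
B=lambda b,g,r:(b>r+60)&(b>g+30)
R=lambda b,g,r:(r>g+80)&(r>b+80)
W=lambda b,g,r:(np.minimum(np.minimum(b,g),r)>170)
K=lambda b,g,r:(np.maximum(np.maximum(b,g),r)<40)
for nm,f,z,bt,bs in(("green",G,.067,(215,190,250,235),(285,180,320,205)),("blue",B,.069,(430,250,480,290),(410,325,465,365)),("red",R,.067,(360,205,395,240),(380,245,420,280)),("white",W,.0735,(295,245,340,300),(262,232,330,290)),("black",K,.06,(295,245,340,300),(262,232,330,290))):
    for n,b in(("top",bt),("side",bs)):
        c,a,r=blob(n,f,b);print(nm,n,c.round(1),a,np.round(ray(n,*c,z)[:2],4),[round(float(t),1) for t in(*r[0],*r[1],r[2])])
        if nm in("white","black"): print([np.round(ray(n,*q,z)[:2],3).tolist() for q in cv2.boxPoints(r)])
c=cv2.resize(I["top"][235:310,280:350],None,fx=6,fy=6,interpolation=cv2.INTER_CUBIC);cv2.imwrite("pics/crop.png",c)
E
```

```text
green top [231.  208.9] 157 [0.6039 0.2995] [231.0, 209.0, 13.4, 13.4, 26.6]
green side [301.5 193.1] 90 [0.5996 0.2897] [301.5, 193.5, 7.0, 13.0, 90.0]
blue top [455.9 267. ] 186 [ 0.4874 -0.2616] [456.0, 267.0, 14.0, 14.0, 90.0]
blue side [438.  344.3] 540 [ 0.4825 -0.2687] [438.0, 345.0, 24.0, 26.0, 90.0]
red top [377.8 219.9] 151 [ 0.596  -0.0684] [377.5, 220.0, 12.0, 13.0, 90.0]
red side [400.9 260.6] 209 [ 0.5916 -0.0755] [401.0, 260.5, 13.0, 18.0, 90.0]
white top [318.4 264.6] 281 [0.4738 0.0726] [318.5, 264.5, 16.2, 17.4, 24.8]
[[0.461, 0.098], [0.501, 0.083], [0.486, 0.046], [0.447, 0.062]]
white side [304.9 242.2] 415 [0.4748 0.0771] [303.0, 242.5, 21.0, 32.0, 90.0]
[[0.466, 0.133], [0.52, 0.094], [0.475, 0.028], [0.426, 0.063]]
black top [310.6 282.5] 386 [0.4308 0.0893] [310.8, 281.7, 20.3, 21.2, 24.0]
[[0.417, 0.121], [0.466, 0.103], [0.448, 0.057], [0.4, 0.075]]
black side [291.8 256.6] 576 [0.4366 0.0654] [295.9, 253.7, 18.8, 48.6, 82.2]
[[0.419, 0.119], [0.512, 0.083], [0.477, 0.023], [0.391, 0.057]]
```

View pics/crop.png

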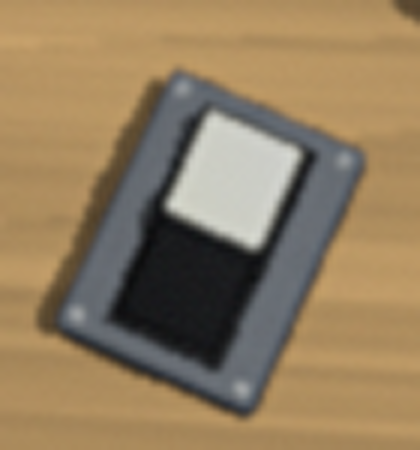

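The crop shows the grey power box with its white half up and away from the robot, crop (235,180), which is full-picture (318,265). Box +x points about -21° in world, so the fingers are nearly aligned already. Setting out with the fingers shut.

>>> send_rows:
  rows:
    - {"hand":0,"x":19,"y":-34.7,"roll":-2.4}
    - {"hand":0,"x":19,"y":-34.7,"roll":-2.4}
    - {"hand":0,"x":19,"y":-34.7}
    - {"hand":0,"x":19,"y":-34.7}
    - {"hand":0,"x":19,"y":-34.7}
    - {"hand":0,"x":19,"y":-34.7}
    - {"hand":0,"x":19,"y":-34.7}
    - {"hand":0,"x":19,"y":-34.7}
    - {"hand":0,"x":19,"y":-34.7}
    - {"hand":0,"x":19,"y":-34.7}

```text
schema error: expected keys hand, x, y, z, roll
```

>>> send_rows:
  rows:
    - {"hand":0,"x":19,"y":-34.7,"z":-15}
    - {"hand":0,"x":19,"y":-34.7,"z":-15}
    - {"hand":0,"x":19,"y":-34.7,"z":-15}
    - {"hand":0,"x":19,"y":-34.7,"z":-15}
    - {"hand":0,"x":19,"y":-34.7,"z":-15}
    - {"hand":0,"x":19,"y":-34.7,"z":-15}
    - {"hand":0}

```text
schema error: expected keys hand, x, y, z, roll
```

>>> send_rows:
  rows:
    - {"hand":0,"x":19,"y":-34.7,"z":0,"roll":-2.4}
    - {"hand":0,"x":19,"y":-34.7,"z":0,"roll":-2.4}
    - {"hand":0,"x":19,"y":-34.7,"z":0,"roll":0}
    - {"hand":0,"x":19,"y":-34.7,"z":0,"roll":0}
    - {"hand":0,"x":19,"y":-34.7,"z":0,"roll":0}
    - {"hand":0,"x":19,"y":-34.7,"z":0,"roll":0}
    - {"hand":0,"x":19,"y":-34.7,"z":0,"roll":0}
    - {"hand":0,"x":19,"y":-34.7,"z":0,"roll":0}
    - {"hand":0,"x":19,"y":-34.7,"z":0,"roll":0}
    - {"hand":0,"x":19,"y":-34.7,"z":0,"roll":0}

```text
time: 1.1
position: [0.3718, 0.2755, 0.292]
tool_rot: [-0.572, -3.089, 0.0]
ft_force: [0.0, -0.2, -0.2]
grip_width: 0.175
grip_force: 0.0
```

>>> send_rows:
  rows:
    - {"hand":0,"x":19,"y":-34.7,"z":-15,"roll":0}
    - {"hand":0,"x":19,"y":-34.7,"z":-15,"roll":0}
    - {"hand":0,"x":19,"y":-34.7,"z":-15,"roll":0}
    - {"hand":0,"x":19,"y":-34.7,"z":-15,"roll":0}
    - {"hand":0,"x":19,"y":-34.7,"z":-15,"roll":0}
    - {"hand":0,"x":19,"y":-34.7,"z":-15,"roll":0}
    - {"hand":0,"x":0,"y":0,"z":0,"roll":0}
    - {"hand":0,"x":0,"y":0,"z":0,"roll":0}

```text
time: 1.9
position: [0.4851, 0.0682, 0.2016]
tool_rot: [-0.576, -3.087, 0.001]
ft_force: [-0.5, 0.3, 0.3]
grip_width: 0.003
grip_force: 0.0
```

```bash
python3 - <<'E'
from h import *
i=get_image("side");print(proj("side",[.4851,.0682,.1316]),proj("side",[.4851,.0682,.075]))
cv2.imwrite("pics/s1.png",cv2.resize(i[150:310,220:420],None,fx=3,fy=3,interpolation=cv2.INTER_CUBIC))
E
```

```text
[310.8717767  216.69323455] [311.63554949 241.87409643]
```

View pics/s1.png

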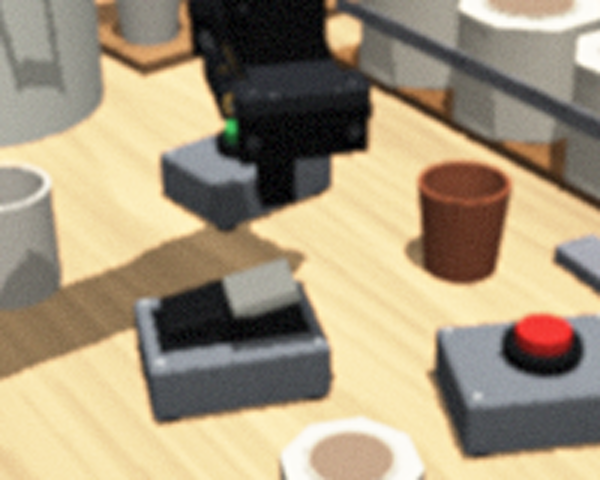

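The shut fingertips hang above the power box, with the white half at crop (262,288). The predicted touch point (275,276) lies on it, towards its outer end, so I go down.

>>> send_rows:
  rows:
    - {"hand":0,"x":0,"y":0,"z":-30,"roll":0}
    - {"hand":0,"x":0,"y":0,"z":-15,"roll":0}
    - {"hand":0,"x":0,"y":0,"z":-5,"roll":0}
    - {"hand":0,"x":0,"y":0,"z":-4,"roll":0}
    - {"hand":0,"x":0,"y":0,"z":-4,"roll":0}
    - {"hand":0,"x":0,"y":0,"z":-4,"roll":0}
    - {"hand":0,"x":0,"y":0,"z":-4,"roll":0}
    - {"hand":0,"x":0,"y":0,"z":-2,"roll":0}

```text
time: 2.75
position: [0.4869, 0.0692, 0.1351]
tool_rot: [0.572, 3.086, 0.002]
ft_force: [3.6, 1.0, 2.9]
grip_width: 0.004
grip_force: 2.1
```

>>> send_rows:
  rows:
    - {"hand":0,"x":0,"y":0,"z":-2,"roll":0}
    - {"hand":0,"x":0,"y":0,"z":0,"roll":0}

```text
time: 2.95
position: [0.4861, 0.069, 0.1326]
tool_rot: [0.573, 3.087, 0.001]
ft_force: [3.8, 0.6, 3.8]
grip_width: 0.003
grip_force: 1.9
```

>>> send_rows:
  rows:
    - {"hand":0,"x":0,"y":0,"z":-2,"roll":0}
    - {"hand":0,"x":0,"y":0,"z":0,"roll":0}

```text
time: 3.15
position: [0.4862, 0.0691, 0.1318]
tool_rot: [0.573, 3.088, 0.002]
ft_force: [0.2, -0.1, 12.3]
grip_width: 0.004
grip_force: 6.3
```

>>> send_rows:
  rows:
    - {"hand":0,"x":0,"y":0,"z":-1.5,"roll":0}
    - {"hand":0,"x":0,"y":0,"z":0,"roll":0}

```text
time: 3.35
position: [0.4864, 0.0691, 0.1315]
tool_rot: [0.573, 3.088, 0.002]
ft_force: [-1.5, -0.4, 22.4]
grip_width: 0.005
grip_force: 10.3
```

>>> send_rows:
  rows:
    - {"hand":0,"x":0,"y":0,"z":10,"roll":0}
    - {"hand":0,"x":0,"y":0,"z":30,"roll":0}
    - {"hand":0,"x":0,"y":0,"z":40,"roll":0}

```text
time: 3.65
position: [0.4822, 0.0685, 0.2068]
tool_rot: [-0.571, -3.081, 0.007]
ft_force: [1.0, 0.1, 0.2]
grip_width: 0.002
grip_force: 0.0
```

```bash
python3 - <<'E'
from h import *
i=get_image("side")
a=cv2.imread("pics/side0.png")
cv2.imwrite("pics/s2.png",np.hstack([cv2.resize(x[220:300,250:340],None,fx=4,fy=4,interpolation=cv2.INTER_CUBIC) for x in(a,i)]))
E
```

```text
(no output)
```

View pics/s2.png

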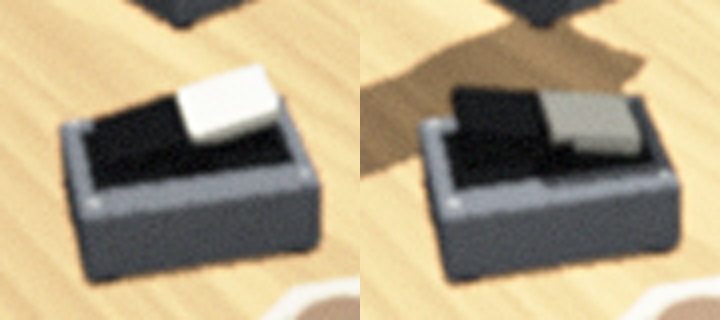

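The right-hand view shows the white half down, at (590,120), and the black half up. The box has not moved. Next is the blue plunger at about (0.487, -0.263).

>>> send_rows:
  rows:
    - {"hand":0,"x":0,"y":-20,"z":0,"roll":0}
    - {"hand":0,"x":0,"y":-40,"z":0,"roll":0}
    - {"hand":0,"x":0,"y":-40,"z":0,"roll":0}
    - {"hand":0,"x":0,"y":-40,"z":0,"roll":0}
    - {"hand":0,"x":1,"y":-40,"z":0,"roll":0}
    - {"hand":0,"x":1,"y":-40,"z":0,"roll":0}
    - {"hand":0,"x":0,"y":-40,"z":0,"roll":0}
    - {"hand":0,"x":0,"y":-40,"z":0,"roll":0}
    - {"hand":0,"x":0,"y":-32,"z":-20,"roll":0}
    - {"hand":0,"x":0,"y":0,"z":-10,"roll":0}

```text
time: 4.7
position: [0.4842, -0.2674, 0.1769]
tool_rot: [-0.583, -3.083, 0.004]
ft_force: [0.1, 0.5, -0.6]
grip_width: 0.005
grip_force: 0.0
```

```bash
python3 - <<'E'
from h import *
i=get_image("side");p=get_state()["position"];print(p,proj("side",[p[0],p[1],.069]))
cv2.imwrite("pics/s3.png",cv2.resize(i[230:430,350:510],None,fx=3,fy=3,interpolation=cv2.INTER_CUBIC))
E
```

```text
[ 0.48409851 -0.26404391  0.17515892] [436.28142872 341.98514415]
```

View pics/s3.png

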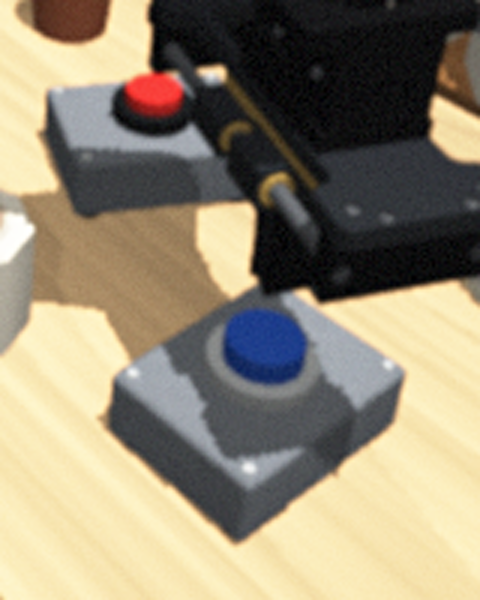

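The blue plunger's top is at crop (264,331) and the predicted touch point is (259,336), within its radius. I go down.

>>> send_rows:
  rows:
    - {"hand":0,"x":1,"y":0,"z":-20,"roll":0}
    - {"hand":0,"x":1,"y":0,"z":-12,"roll":0}
    - {"hand":0,"x":0,"y":0,"z":-3,"roll":0}
    - {"hand":0,"x":0,"y":0,"z":-3,"roll":0}
    - {"hand":0,"x":0,"y":0,"z":-3,"roll":0}
    - {"hand":0,"x":0,"y":0,"z":-2,"roll":0}
    - {"hand":0,"x":0,"y":0,"z":0,"roll":0}

```text
time: 5.45
position: [0.4897, -0.2628, 0.1361]
tool_rot: [0.572, 3.088, 0.001]
ft_force: [-0.2, -0.4, 0.2]
grip_width: 0.004
grip_force: 0.4
```

>>> send_rows:
  rows:
    - {"hand":0,"x":0,"y":0,"z":-2,"roll":0}
    - {"hand":0,"x":0,"y":0,"z":-2,"roll":0}
    - {"hand":0,"x":0,"y":0,"z":0,"roll":0}

```text
time: 5.75
position: [0.4897, -0.263, 0.1318]
tool_rot: [0.572, 3.088, 0.0]
ft_force: [0.4, 1.5, 0.9]
grip_width: 0.004
grip_force: 0.7
```

>>> send_rows:
  rows:
    - {"hand":0,"x":0,"y":0,"z":-1.5,"roll":0}
    - {"hand":0,"x":0,"y":0,"z":0,"roll":0}

```text
time: 5.95
position: [0.4898, -0.263, 0.1311]
tool_rot: [0.572, 3.088, 0.001]
ft_force: [-1.5, 3.3, 9.0]
grip_width: 0.005
grip_force: 4.2
```

>>> send_rows:
  rows:
    - {"hand":0,"x":0,"y":0,"z":-1.5,"roll":0}
    - {"hand":0,"x":0,"y":0,"z":0,"roll":0}

```text
time: 6.15
position: [0.4899, -0.2632, 0.131]
tool_rot: [0.573, 3.088, 0.003]
ft_force: [-4.8, 4.3, 19.2]
grip_width: 0.004
grip_force: 9.3
```

The tips stand at 0.061 with a firm stop under them, so the plunger is fully in. Lift and cross to green, well above the red button.

>>> send_rows:
  rows:
    - {"hand":0,"x":0,"y":0,"z":10,"roll":0}
    - {"hand":0,"x":0,"y":0,"z":30,"roll":0}
    - {"hand":0,"x":0,"y":0,"z":40,"roll":0}
    - {"hand":0,"x":4,"y":20,"z":20,"roll":0}
    - {"hand":0,"x":8,"y":40,"z":0,"roll":0}
    - {"hand":0,"x":8,"y":40,"z":0,"roll":0}
    - {"hand":0,"x":8,"y":40,"z":0,"roll":0}
    - {"hand":0,"x":8,"y":40,"z":0,"roll":0}
    - {"hand":0,"x":8,"y":40,"z":0,"roll":0}
    - {"hand":0,"x":8,"y":40,"z":0,"roll":0}

```text
time: 7.15
position: [0.5414, -0.0019, 0.2287]
tool_rot: [0.573, 3.088, -0.001]
ft_force: [0.1, -0.8, -0.1]
grip_width: 0.005
grip_force: 0.0
```

>>> send_rows:
  rows:
    - {"hand":0,"x":8,"y":40,"z":0,"roll":0}
    - {"hand":0,"x":8,"y":40,"z":0,"roll":0}
    - {"hand":0,"x":8,"y":40,"z":0,"roll":0}
    - {"hand":0,"x":8,"y":40,"z":0,"roll":0}
    - {"hand":0,"x":8,"y":40,"z":0,"roll":0}
    - {"hand":0,"x":8,"y":40,"z":0,"roll":0}
    - {"hand":0,"x":8,"y":40,"z":-15,"roll":0}
    - {"hand":0,"x":6,"y":20,"z":-30,"roll":0}
    - {"hand":0,"x":0,"y":0,"z":0,"roll":0}
    - {"hand":0,"x":0,"y":0,"z":0,"roll":0}

```text
time: 8.15
position: [0.6031, 0.2961, 0.1825]
tool_rot: [-0.572, -3.088, 0.005]
ft_force: [0.4, -0.4, 0.3]
grip_width: 0.006
grip_force: 0.0
```

```bash
python3 - <<'E'
from h import *
i=get_image("side");p=get_state()["position"];q=proj("side",[p[0],p[1],.067]);print(p,q,(q-[240,130])*4)
a=cv2.imread("pics/side0.png")
f=lambda x,u,v:cv2.resize(x[v:v+90,u:u+95],None,fx=4,fy=4,interpolation=cv2.INTER_CUBIC)
cv2.imwrite("pics/s4.png",np.hstack([f(i,240,130),f(i,390,315)]))
E
```

```text
[0.60399703 0.29518259 0.18396969] [301.84247243 191.94730712] [247.36988973 247.78922847]
```

View pics/s4.png

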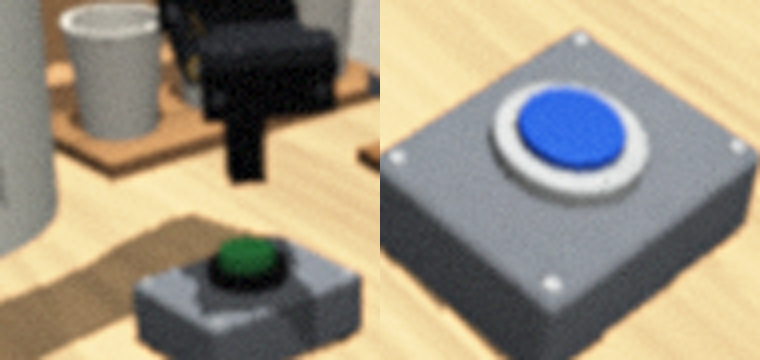

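Blue sits flush and fully in. The green top at crop (246,247) matches the predicted touch point (247,248), so I press it.

>>> send_rows:
  rows:
    - {"hand":0,"x":0,"y":0,"z":-28,"roll":0}
    - {"hand":0,"x":0,"y":0,"z":-12,"roll":0}
    - {"hand":0,"x":0,"y":0,"z":-4,"roll":0}
    - {"hand":0,"x":0,"y":0,"z":-4,"roll":0}
    - {"hand":0,"x":0,"y":0,"z":-4,"roll":0}
    - {"hand":0,"x":0,"y":0,"z":-2.5,"roll":0}
    - {"hand":0,"x":0,"y":0,"z":0,"roll":0}

```text
time: 8.9
position: [0.6041, 0.2964, 0.1312]
tool_rot: [0.573, 3.088, 0.001]
ft_force: [-2.7, -2.7, 8.4]
grip_width: 0.001
grip_force: 3.9
```

>>> send_rows:
  rows:
    - {"hand":0,"x":0,"y":0,"z":-1.2,"roll":0}
    - {"hand":0,"x":0,"y":0,"z":0,"roll":0}
    - {"hand":0,"x":0,"y":0,"z":0,"roll":0}
    - {"hand":0,"x":0,"y":0,"z":0,"roll":0}
    - {"hand":0,"x":0,"y":0,"z":0,"roll":0}
    - {"hand":0,"x":0,"y":0,"z":0,"roll":0}
    - {"hand":0,"x":0,"y":0,"z":0,"roll":0}
    - {"hand":0,"x":0,"y":0,"z":0,"roll":0}
    - {"hand":0,"x":0,"y":0,"z":0,"roll":0}
    - {"hand":0,"x":0,"y":0,"z":0,"roll":0}

```text
time: 9.9
position: [0.6041, 0.2964, 0.131]
tool_rot: [0.573, 3.088, 0.001]
ft_force: [-4.8, -3.7, 12.3]
grip_width: 0.004
grip_force: 6.1
```

>>> send_rows:
  rows:
    - {"hand":0,"x":0,"y":0,"z":12,"roll":0}
    - {"hand":0,"x":0,"y":0,"z":30,"roll":0}
    - {"hand":0,"x":0,"y":0,"z":40,"roll":0}
    - {"hand":0,"x":0,"y":0,"z":40,"roll":0}
    - {"hand":0,"x":0,"y":0,"z":0,"roll":0}
    - {"hand":0,"x":0,"y":0,"z":0,"roll":0}

```text
time: 10.5
position: [0.604, 0.2975, 0.2518]
tool_rot: [0.572, 3.087, 0.004]
ft_force: [-0.5, 0.2, -0.4]
grip_width: 0.004
grip_force: 0.0
```

```bash
python3 - <<'E'
from h import *
cv2.imwrite("pics/end.png",get_image("side"))
E
```

```text
(no output)
```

View pics/end.png

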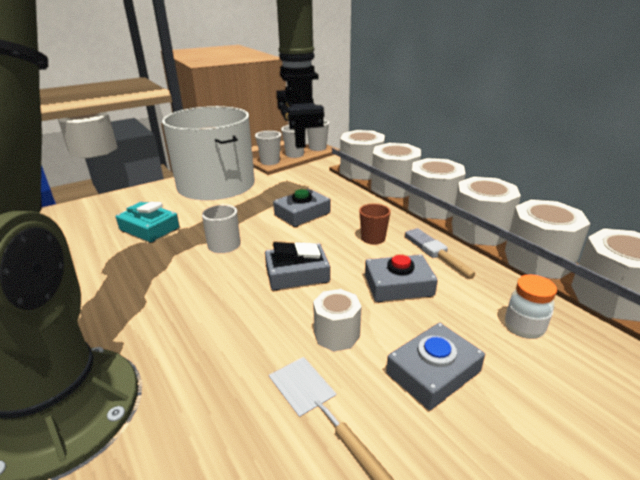

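The white half is down at (307,250), blue is in at (438,347) and green is up again at (302,195). All the bystanders stand where they were and the arm is clear.

```bash
python3 -c "
from bench import close_job
print(close_job())"
```

```text
the job is handed in; nothing more can be done
None
```

The job is done and handed in at about 10.5 s: white rocker half fully down, blue plunger fully in, then green held down for about a second and released; red was not pressed and nothing else was moved.

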